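# Load two sprung-pusher display trays, taller product behind shorter

### The job

Fill the two sprung-pusher counter trays: the drinks go in the wide tray, the tea bottle at the back and the can in front of it so that both can be seen, and the two spice jars go in the narrow tray, one behind the other. The trays load from the front: bring each thing in over the lip, pushing the sprung plate or what already stands in the lane back with it, and do not let go before it stands on the tray floor, so that each row ends upright, held between plate and lip. Let nothing fall over, and leave the gold-lidded jar and the food tin beside the goods where they are.

Things in the scene. Friction and masses are not known exactly. Their poses are not given: they have to be found in the camera images.
- tea_bottle: small upright tea bottle with a white cap, 62 mm wide (slightly square in plan, up to 69 mm over its rounded corners), 164 mm high, 0.3 kg; the body is straight-sided to about 115 mm and narrows above to the cap (32 mm in diameter, from 146 to 164 mm). Origin: centre of its underside, z up.
- drink_can: upright drink can, 53 mm in diameter, 134 mm high, straight-sided, about 0.3 kg. Origin: centre of its underside, z up.
- spice_jar_1: one of two equal upright spice jars with dark caps, 44 mm in diameter, 96 mm high (the cap from 75 mm up), 0.11 kg. Origin: centre of its underside, z up. The two jars are interchangeable.
- spice_jar_2: the other spice jar, equal to spice_jar_1. Origin: centre of its underside, z up.
- wide_tray: The wider low grey open tray, fixed to the table, 82 mm wide, 220 long (its x, front to back); origin centre of underside, z up. Lane 76 mm wide between guides 26 mm high; slippery white floor 5 mm above the table. Front lip: clear, white price strip, 22 mm high, inner face at x = -106 mm. Behind it an upright sprung plate 68 mm wide, top 70 mm above the table.
- narrow_tray: The narrower low grey open tray, fixed to the table, 64 mm wide, 220 long (its x, front to back); origin centre of underside, z up. Lane 58 mm wide between guides 26 mm high; slippery white floor 5 mm above the table. Front lip: clear, white price strip, 22 mm high, inner face at x = -106 mm. Behind it an upright sprung plate 50 mm wide, top 70 mm above the table. Too narrow for the bottle.
- wide_tray_pusher (a joint): m, how far the sprung plate of the wide tray is pushed back (tray's +x): 0 empty, at most 0.15. Its front face is at tray x = -102 mm plus this value. The spring pushes it to the front with 2.4 N at 0 to 3 N, damped 5 N per m/s; it slides what stands in the lane against the lip. Full (both things in): about 0.111 to 0.119.
- narrow_tray_pusher (a joint): m, how far the sprung plate of the narrow tray is pushed back (tray's +x): 0 empty, at most 0.15. Its front face is at tray x = -102 mm plus this value. The spring pushes it to the front with 2.4 N at 0 to 3 N, damped 5 N per m/s; it slides what stands in the lane against the lip. Full (both things in): about 0.083.
- gold_jar: bystander: a dessert jar with a gold lid, 72 mm in diameter, 82 mm high, standing near the goods; stays where it is. Origin: centre of its underside.
- fish_tin: bystander: a food tin, 76 mm in diameter, 58 mm high, standing near the goods; stays where it is. Origin: centre of its underside.

How it is judged:
At the end, for the whole second after the job is handed in: Lip to centre: wide tray can 16-38 mm, bottle 73-97 mm, plate back 99-125 mm; narrow tray one jar 11-33 mm, the other 53-77 mm, plate back 70-96 mm. All four at rest, upright within 0.12 rad, on the tray floor within 5 mm, within 20 mm of the lane's middle (x of drink_can in the frame of wide_tray between -0.09 and -0.068 m and y of drink_can in the frame of wide_tray between -0.02 and 0.02 m and z of drink_can in the frame of wide_tray between 0 and 0.01 m and angle between each of drink_can, tea_bottle's own z axis and vertical below 0.12 rad and x of tea_bottle in the frame of wide_tray between -0.033 and -0.009 m and y of tea_bottle in the frame of wide_tray between -0.02 and 0.02 m and z of tea_bottle in the frame of wide_tray between 0 and 0.01 m and ((x of spice_jar_1 in the frame of narrow_tray between -0.095 and -0.073 m and y of spice_jar_1 in the frame of narrow_tray between -0.02 and 0.02 m and z of spice_jar_1 in the frame of narrow_tray between 0 and 0.01 m and angle between each of spice_jar_1, spice_jar_2's own z axis and vertical below 0.12 rad and x of spice_jar_2 in the frame of narrow_tray between -0.053 and -0.029 m and y of spice_jar_2 in the frame of narrow_tray between -0.02 and 0.02 m and z of spice_jar_2 in the frame of narrow_tray between 0 and 0.01 m) or (x of spice_jar_2 in the frame of narrow_tray between -0.095 and -0.073 m and y of spice_jar_2 in the frame of narrow_tray between -0.02 and 0.02 m and z of spice_jar_2 in the frame of narrow_tray between 0 and 0.01 m and angle between each of spice_jar_2, spice_jar_1's own z axis and vertical below 0.12 rad and x of spice_jar_1 in the frame of narrow_tray between -0.053 and -0.029 m and y of spice_jar_1 in the frame of narrow_tray between -0.02 and 0.02 m and z of spice_jar_1 in the frame of narrow_tray between 0 and 0.01 m)) and value of joint wide_tray_pusher between 0.099 and 0.125 m and value of joint narrow_tray_pusher between 0.07 and 0.096 m and linear speed of each of tea_bottle, drink_can, spice_jar_1, spice_jar_2 below 0.02 m/s); the robot touches nothing.
It fails at once if one of the four products falls over (angle between any of tea_bottle, drink_can, spice_jar_1, spice_jar_2's own z axis and vertical above 0.6 rad).
It fails at once if a product is let go in the air, its underside more than 20 mm above the table ((height (world z) of tea_bottle above 0.02 m and contact force between tea_bottle and the fingers below 0.02 N) or (height (world z) of drink_can above 0.02 m and contact force between drink_can and the fingers below 0.02 N) or (height (world z) of spice_jar_1 above 0.02 m and contact force between spice_jar_1 and the fingers below 0.02 N) or (height (world z) of spice_jar_2 above 0.02 m and contact force between spice_jar_2 and the fingers below 0.02 N)).
It fails at once if the gold-lidded jar or the food tin is moved more than 30 mm (distance of any of gold_jar, fish_tin from where it was at the start of the episode above 0.03 m).
It also fails if it takes over 120 s, if anything falls off the work surface, if the arm or the gripper's body presses on something with over 40 N, if the wrist force passes 120 N, or if a joint passes its speed limit or range.

### The arm

A 7-joint arm with a two-finger parallel gripper is mounted at the origin on a cart in front of the work surface, level with it; the furniture and walls round the work are solid. World frame = base frame: x ahead of the robot, y to its left, z up, the work surface at z = 0. Lengths are in m, angles in rad, forces in N, time in s.
With the tool pointing down it reaches from about 0.425 to 1.025 m from the base axis. Payload 9.4 kg.
Tool frame: the origin (TCP) lies between the finger pads; the fingertips stand 14 mm ahead of it and the grasp point (between the pads) lies 5 mm behind it; z points along the fingers, y is the line along which they close (so a half turn about z gives the same grasp; the last joint's range is limited). The gripper opens to 85 mm and grips with 20 to 120 N. Pads are 22 mm wide; open, the fingers measure 114 mm over their backs; the gripper's body (76 mm by 85 mm) begins 54 mm behind the grasp point. The pads swing forward as they close: fully open they stand 13 mm farther back than shut.
Start: joints at [1.068, 0.599, -0.003, 1.599, 0.002, 0.943, -0.08], TCP at [0.299, -0.66, 0.245] pointing down, gripper open.
Joint ranges: [-2.57, 2.57], [-0.35, 1.97], [-1.29, 1.29], [0.11, 2.56], [-1.05, 4.19], [0.11, 1.86], [-2.63, 2.63]. Speed limits (rad/s): [2.22, 2.22, 3.01, 3.01, 3.14, 3.14, 3.14].

### API

Orientations are given as a unit quaternion [w, x, y, z].
In Python, from plant import observe, read_camera, camera_info, finish_job, cut_out, place_of gives the robot as it stands.
- The arm moves only by the tool jog_arm, never from a script. Its argument "targets" is a list of rows, each a list of 7 numbers: the opening in per cent of the stroke, from 0 (shut) to 100 (fully open), then the shift along the world's x, y, z in cm, then the turn, a rotation vector about the world's x, y, z in degrees. In form: [[gripper, x, y, z, wx, wy, wz], ...]. A call has 1 to 20 rows; each row is the pose to reach, as a shift and turn from the pose commanded when the call began; what a row does not reach only later rows make up. A row lasts 1/10 s, in which the tool goes at most 50 mm and 8.59 degrees, less where a joint would pass 70% of its speed; a pose out of reach is approached as far as the arm can. A call with a gripper value outside its range is refused whole. The fingers move at their own pace and stop on an object; "grip_force" is the grip in N (left out, the last holds). Time passes only in rows, so rows that repeat a pose let the fingers close. It gives the time, the measured TCP pose, the force, the opening and the grip force at its end, in the units of the state.
- observe(): the state, without advancing time (a new reading comes with each control period).
- read_camera(name): name is "scene" or "top" or "wrist"; returns the picture (400x640x3 uint8, red, green, blue); there is no depth.
- camera_info(name): a dict with "camera_matrix" (3x3 intrinsics, pixels), "distortion" ([k1, k2, p1, p2, k3] as OpenCV has them; the pictures are not rectified), "extrinsics" (4x4, takes a point from camera to world coordinates). Camera axes: x right, y down, z forward; pixel columns grow to the right and rows downward; lengths in m; the calibration is good to about 2 mm. A picture is of the moment at which its call begins: read the wrist's pose just before it. camera_info takes no time and is no camera call; for the wrist camera it gives the pose at the moment of the call.
- finish_job(): hands the job in; it is judged then, once.
Trained networks look in the newest picture that a camera, given by its name, has taken for a name from the list of things; names that differ only in an ending like _2 or _b are one class to them, and where a whole thing is asked for, a point or a joint stands for the part that bears it (a point fixed in the world has none). Each returns a list of dicts, best first, with "p" (0 to 1); they miss things now and then, are a little off and sometimes report something else, mostly with a low value. They report only what shows in the picture. A call takes as long as a camera call.
- cut_out(target, camera): "pixels" (400x640 bool, what is visible of it).
- place_of(target, camera): "xyz" ([x, y, z] in m, in the coordinates of the camera as it stood for that picture, good to about 4 mm: a listed point, or the origin of a listed thing).
The state is a dict: "time": time; "joint_positions": joint angles; "joint_velocities": joint speeds; "joint_efforts": joint torques, N m; "tool_pos": TCP position; "tool_rot": TCP orientation; "contact_force": force on the tool from outside, world axes, zero at the start; "wrist_torque": the same for the moment, N m; "opening": opening from 0.0 (shut) to 1.0 (fully open); "gripper_force": force on a finger pad.
Only numpy, scipy, OpenCV 4.12 (cv2) and the standard library are available. Lean on these libraries where they do the work, as an engineer would, in place of code of your own. Each camera call takes 0.05 s, during which the arm holds its last target. There are 200 camera calls.

## Working session

There is one attempt and no reset: what is moved stays moved. The work goes in short steps, Python scripts to look and compute and a tool call to move; the robot and the scene stay as the last step left them, time stands still between calls to the robot, and variables do not carry over. Pictures are saved under pics/ and viewed, at most 16 in all, crops included, and the job is handed in when it is done.

Besides the shell and the picture viewer there is one more tool, called after "Request:" as name([rows], argument=value, ...), one row to a line, values as JSON. jog_arm: Moves the arm, as the interface text tells. Its arguments: {"type":"object","properties":{"targets":{"type":"array"},"grip_force":{"type":"number"}},"required":["targets"]}

```bash
mkdir -p pics; cat > h.py <<'E'
import numpy as np,cv2
from plant import *
def W(name,p):
    T=np.array(camera_info(name)["extrinsics"]);return (T@np.r_[p,1])[:3]
E
python3 - <<'E'
from h import *
s=observe();print(s["time"],s["tool_pos"],s["tool_rot"],s["opening"])
for c in ["scene","top"]:
    im=read_camera(c);cv2.imwrite(f"pics/{c}0.png",im[:,:,::-1])
    for t in ["tea_bottle","drink_can","spice_jar_1","wide_tray","narrow_tray","gold_jar","fish_tin"]:
        for d in place_of(t,c)[:3]: print(c,t,round(d["p"],2),W(c,d["xyz"]).round(3))
    print(np.array(camera_info(c)["extrinsics"]).round(2).tolist())
E
```

```text
0.0 [ 0.29926276 -0.65986434  0.244426  ] [-7.32103345e-04  9.77417192e-01  2.11317402e-01 -2.28254125e-04] 0.9991575956173364
scene tea_bottle 0.7 [0.488 0.432 0.003]
scene drink_can 0.62 [ 0.593 -0.325 -0.002]
scene spice_jar_1 0.74 [ 0.472 -0.331  0.004]
scene spice_jar_1 0.71 [0.447 0.289 0.006]
scene wide_tray 0.59 [0.589 0.073 0.001]
scene narrow_tray 0.59 [ 0.595 -0.14   0.001]
scene gold_jar 0.85 [ 0.625  0.396 -0.001]
scene fish_tin 0.69 [ 0.447 -0.456  0.002]
[[-0.68, -0.44, 0.58, -0.42], [-0.73, 0.41, -0.55, 0.9], [0.0, -0.79, -0.61, 1.07], [0.0, 0.0, 0.0, 1.0]]
top tea_bottle 0.82 [ 0.493  0.436 -0.   ]
top drink_can 0.62 [ 0.585 -0.33  -0.003]
top spice_jar_1 0.83 [ 0.449  0.285 -0.003]
top spice_jar_1 0.59 [ 0.478 -0.326  0.003]
top wide_tray 0.62 [0.584 0.075 0.004]
top narrow_tray 0.76 [ 0.593 -0.137 -0.006]
top gold_jar 0.84 [ 0.619  0.398 -0.002]
top fish_tin 0.62 [ 0.446 -0.453  0.001]
[[0.02, -0.99, 0.13, 0.38], [-1.0, -0.02, -0.0, -0.02], [0.0, -0.13, -0.99, 1.3], [0.0, 0.0, 0.0, 1.0]]
```

View pics/top0.png

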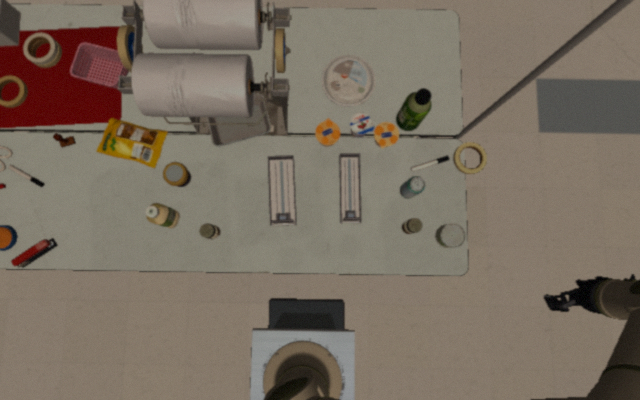

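View pics/scene0.png

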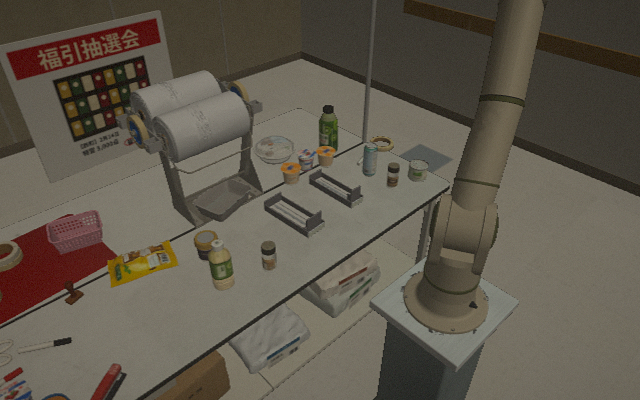

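The top view shows the wide tray at about (283,190), the narrow one at (350,188), bottle (162,215), left jar (209,231), can (412,187), right jar (412,226), with the tray lips facing the robot. Next I'll refine the tray poses from the masks.

```bash
cat >> h.py <<'E'
def plane(c,px,z,info=None):
    i=info or camera_info(c);K=np.array(i["camera_matrix"]);T=np.array(i["extrinsics"])
    u=cv2.undistortPoints(np.asarray(px,float).reshape(-1,1,2),K,np.array(i["distortion"]))[:,0]
    d=np.c_[u,np.ones(len(u))]@T[:3,:3].T
    return (T[:3,3]+d*((z-T[2,3])/d[:,2])[:,None])[:,:2]
def rect(c,m,z,info=None):
    ys,xs=np.nonzero(m);P=plane(c,np.c_[xs,ys],z,info)
    r=cv2.minAreaRect((P*1000).astype(np.float32));return r
E
python3 - <<'E'
from h import *
read_camera("top")
for t in ["wide_tray","narrow_tray","tea_bottle"]:
    for d in cut_out(t,"top")[:1]:
        print(t,round(d["p"],2),d["pixels"].sum(),rect("top",d["pixels"],.026))
im=read_camera("top");cv2.imwrite("pics/t1.png",cv2.resize(im[140:260,130:450,::-1],None,fx=2.5,fy=2.5,interpolation=cv2.INTER_CUBIC))
E
```

```text
wide_tray 0.78 1955 ((584.7688598632812, 76.40682983398438), (229.6260986328125, 89.72037506103516), 3.161142587661743)
narrow_tray 0.58 1477 ((592.8154296875, -143.0938720703125), (227.82122802734375, 65.92005157470703), 0.39512723684310913)
tea_bottle 0.72 666 ((499.3030090332031, 445.1090087890625), (110.77476501464844, 69.61039733886719), 72.71160125732422)
```

Request:
jog_arm([
  [100, 4, 8, 0, 0, 0, -8],
  [100, 8, 16, 0, 0, 0, -16],
  [100, 12, 24, 0, 0, 0, -24.4],
  [100, 17.5, 33.2, 0, 0, 0, -24.4],
  [100, 17.5, 33.2, 0, 0, 0, -24.4],
  [100, 17.5, 33.2, 0, 0, 0, -24.4],
  [100, 17.5, 33.2, 0, 0, 0, -24.4],
  [100, 17.5, 33.2, 0, 0, 0, -24.4],
  [100, 17.5, 33.2, 0, 0, 0, -24.4],
  [100, 17.5, 33.2, 0, 0, 0, -24.4],
  [100, 17.5, 33.2, 0, 0, 0, -24.4],
  [100, 17.5, 33.2, 0, 0, 0, -24.4],
])

```text
time: 2.25
tool_pos: [0.4736, -0.3297, 0.2453]
tool_rot: [0.0, 1.0, -0.001, -0.0]
contact_force: [0.4, -0.7, 0.4]
opening: 1.0
gripper_force: 0.0
```

```bash
python3 - <<'E'
from h import *
i=camera_info("wrist");print(np.array(i["extrinsics"]).round(3).tolist())
im=read_camera("wrist");cv2.imwrite("pics/w1.png",im[:,:,::-1])
for t in ["spice_jar_1","drink_can","narrow_tray","fish_tin"]:
    for d in place_of(t,"wrist")[:2]: print(t,round(d["p"],2),(np.array(i["extrinsics"])@np.r_[d["xyz"],1])[:3].round(3))
E
```

```text
[[-0.003, -0.961, -0.277, 0.544], [-1.0, 0.003, 0.001, -0.33], [0.0, 0.277, -0.961, 0.374], [0.0, 0.0, 0.0, 1.0]]
spice_jar_1 0.66 [ 0.474 -0.329  0.001]
drink_can 0.75 [ 0.6   -0.324 -0.001]
narrow_tray 0.96 [ 0.59  -0.14  -0.001]
narrow_tray 0.73 [ 0.597 -0.323  0.001]
fish_tin 0.77 [ 0.444 -0.453 -0.002]
```

View pics/t1.png

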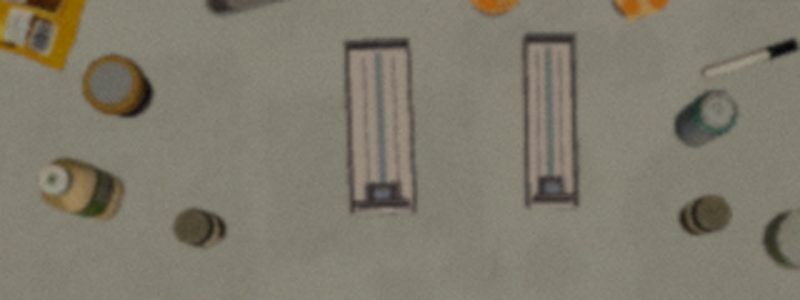

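View pics/w1.png

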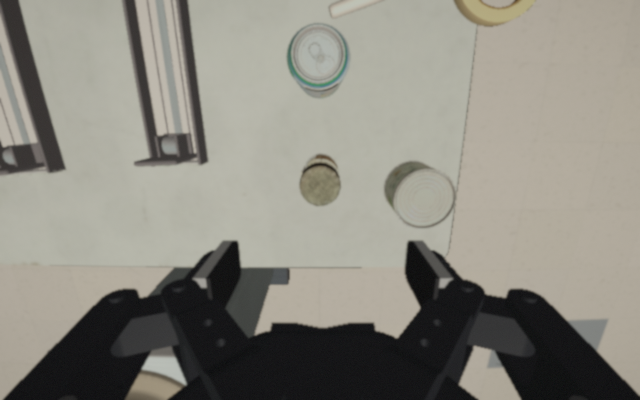

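The wrist view shows the right jar centred under the gripper at (320,185), the can at (318,55), the tin at (423,197) and the narrow tray on the left with its lip near (172,158). I'll pick up the right jar.

Request:
jog_arm([
  [100, 0, 0, -5],
  [100, 0, 0, -10],
  [100, 0, 0, -15],
  [100, 0, 0, -19],
  [100, 0, 0, -19],
  [100, 0, 0, -19],
  [100, 0, 0, -19],
  [0, 0, 0, -19],
  [0, 0, 0, -19],
  [0, 0, 0, -19],
  [0, 0, 0, -19],
  [0, 0, 0, -19],
  [0, 0, 0, -19],
  [0, 0, 0, -19],
  [0, 0, 0, -19],
  [0, 0, 0, -19],
], grip_force=40)

```text
validation failed for argument at $.ta...
```

Rows need all seven numbers.

Request:
jog_arm([
  [100, 0, 0, -5, 0, 0, 0],
  [100, 0, 0, -10, 0, 0, 0],
  [100, 0, 0, -15, 0, 0, 0],
  [100, 0, 0, -19, 0, 0, 0],
  [100, 0, 0, -19, 0, 0, 0],
  [100, 0, 0, -19, 0, 0, 0],
  [100, 0, 0, -19, 0, 0, 0],
  [0, 0, 0, -19, 0, 0, 0],
  [0, 0, 0, -19, 0, 0, 0],
  [0, 0, 0, -19, 0, 0, 0],
  [0, 0, 0, -19, 0, 0, 0],
  [0, 0, 0, -19, 0, 0, 0],
  [0, 0, 0, -19, 0, 0, 0],
  [0, 0, 0, -19, 0, 0, 0],
  [0, 0, 0, -19, 0, 0, 0],
  [0, 0, 0, -19, 0, 0, 0],
], grip_force=40)

```text
time: 4.1
tool_pos: [0.4751, -0.3283, 0.0566]
tool_rot: [0.0, 1.0, 0.0, 0.001]
contact_force: [-0.1, 2.0, 10.8]
opening: 0.498
gripper_force: 38.9
```

Request:
jog_arm([
  [0, 0, 0, 3, 0, 0, 0],
  [0, 0, 0, 8, 0, 0, 0],
  [0, 0, 0, 13, 0, 0, 0],
  [0, -1, 3, 18, 0, 0, 0],
  [0, -2, 8, 20, 0, 0, 0],
  [0, -3, 13, 22, 0, 0, 0],
  [0, -3.5, 18, 24, 0, 0, 0],
  [0, -3.5, 23, 26, 0, 0, 0],
  [0, -3.5, 28, 27, 0, 0, 0],
  [0, -3.5, 30, 27, 0, 0, 0],
  [0, -3.5, 30, 27, 0, 0, 0],
  [0, -3.5, 30, 27, 0, 0, 0],
  [0, -3.5, 30, 27, 0, 0, 0],
  [0, -3.5, 30, 27, 0, 0, 0],
])

```text
time: 5.5
tool_pos: [0.4392, -0.0296, 0.325]
tool_rot: [0.0, 1.0, -0.001, -0.0]
contact_force: [0.3, 0.1, -1.3]
opening: 0.499
gripper_force: 41.1
```

```bash
python3 - <<'E'
from h import *
s=observe();print(s["tool_pos"],s["opening"],s["gripper_force"])
i=camera_info("wrist")
im=read_camera("wrist");cv2.imwrite("pics/w2.png",im[:,:,::-1])
for t in ["wide_tray","narrow_tray","spice_jar_1"]:
    for d in place_of(t,"wrist")[:2]: print(t,round(d["p"],2),(np.array(i["extrinsics"])@np.r_[d["xyz"],1])[:3].round(3))
    for d in cut_out(t,"wrist")[:1]:print(d["p"],rect("wrist",d["pixels"],.026,i))
E
```

```text
[ 0.43919486 -0.02956552  0.3250372 ] 0.49871468949159653 41.11558489501476
wide_tray 0.76 [ 0.584  0.072 -0.002]
0.89 ((567.1427001953125, 73.52336883544922), (190.3227081298828, 90.1405029296875), 1.6434847116470337)
narrow_tray 0.76 [ 0.591 -0.141 -0.001]
0.69 ((571.338623046875, -141.2873077392578), (179.12759399414062, 73.49880981445312), 2.590306043624878)
spice_jar_1 0.69 [ 0.442 -0.031  0.269]
spice_jar_1 0.67 [ 0.446  0.291 -0.   ]
0.58 ((261.4015808105469, -36.53522491455078), (187.34242248535156, 257.5504455566406), 84.51409149169922)
```

View pics/w2.png

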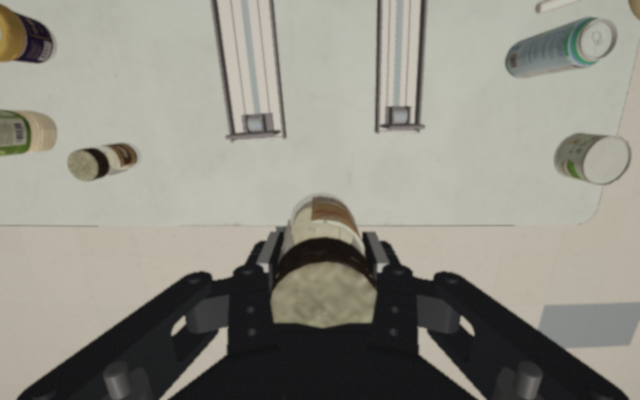

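```bash
python3 - <<'E'
from h import *
im=cv2.imread("pics/w2.png")[0:150,195:435]
cv2.imwrite("pics/w2c.png",cv2.resize(im,None,fx=3.3333,fy=3.3333,interpolation=cv2.INTER_CUBIC))
E
```

```text
(no output)
```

View pics/w2c.png

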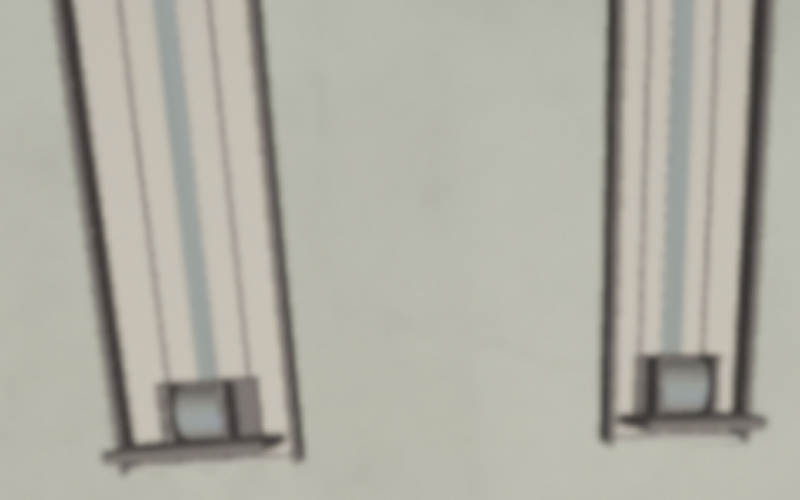

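The crop shows each lane's central blue stripe: wide from (163,0) to (205,370), narrow from (684,0) to (671,350). The plate tops are at about (195,448) and (692,421).

```bash
python3 - <<'E'
from h import *
i=camera_info("wrist")
f=lambda q,z:plane("wrist",np.array(q)/3.3333+[195,0],z,i)
for n,g,p in [("wide",[(163,0),(205,370)],[(105,456),(285,440)]),("narrow",[(684,0),(671,350)],[(615,420),(767,421)])]:
    a=f(g,.005);d=a[0]-a[1];print(n,a.round(4).tolist(),"yaw",np.degrees(np.arctan2(d[1],d[0])).round(2),"plate",f(p,.07).round(4).tolist())
E
```

```text
wide [[0.6678, 0.0823], [0.5158, 0.0732]] yaw 3.41 plate [[0.4816, 0.1014], [0.4876, 0.0278]]
narrow [[0.6675, -0.1387], [0.5244, -0.1421]] yaw 1.34 plate [[0.4954, -0.1049], [0.4952, -0.1663]]
```

Request:
jog_arm([
  [0, -1, -5, -4, 0, 0, 0],
  [0, -1, -9, -8, 0, 0, 0],
  [0, -1, -11.3, -12, 0, 0, 0],
  [0, -1, -11.3, -16, 0, 0, 0],
  [0, -1, -11.3, -20, 0, 0, 0],
  [0, -1, -11.3, -23.5, 0, 0, 0],
  [0, -1, -11.3, -23.5, 0, 0, 0],
  [0, -1, -11.3, -23.5, 0, 0, 0],
  [0, -1, -11.3, -23.5, 0, 0, 0],
])

```text
time: 6.75
tool_pos: [0.4303, -0.1415, 0.0919]
tool_rot: [0.0, 1.0, -0.0, 0.001]
contact_force: [0.2, 0.7, -0.5]
opening: 0.493
gripper_force: 41.2
```

```bash
python3 - <<'E'
from h import *
s=observe();print(s["tool_pos"],s["opening"],s["gripper_force"])
i=camera_info("wrist")
im=read_camera("wrist");cv2.imwrite("pics/w3.png",im[:,:,::-1])
for t in ["narrow_tray","spice_jar_1"]:
    for d in place_of(t,"wrist")[:2]: print(t,round(d["p"],2),(np.array(i["extrinsics"])@np.r_[d["xyz"],1])[:3].round(3))
E
```

```text
[ 0.43030486 -0.14145491  0.09186595] 0.4928834844384127 41.15359109826386
spice_jar_1 0.92 [ 0.433 -0.141  0.039]
```

View pics/w3.png

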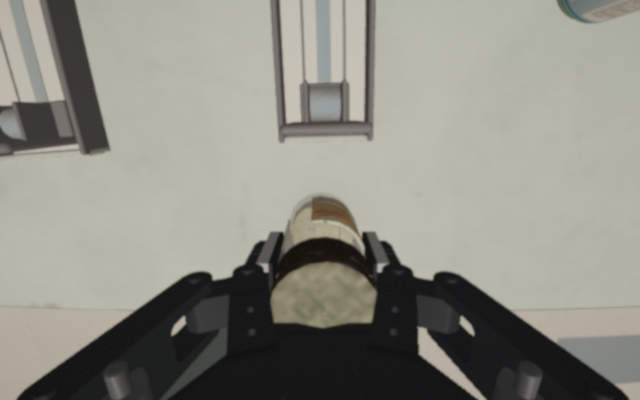

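The jar (322,260) is in line with the narrow lane (stripe at x≈324). I'll push it in.

Request:
jog_arm([
  [0, 1, -0.1, -0.5, 0, 0, 0],
  [0, 2, -0.1, -0.5, 0, 0, 0],
  [0, 3, -0.1, -0.5, 0, 0, 0],
  [0, 4, -0.1, -0.5, 0, 0, 0],
  [0, 5, -0.1, -0.5, 0, 0, 0],
  [0, 6, -0.1, -0.5, 0, 0, 0],
  [0, 7, -0.1, -0.5, 0, 0, 0],
  [0, 8, -0.1, -0.5, 0, 0, 0],
  [0, 8.7, -0.1, -0.5, 0, 0, 0],
  [0, 8.7, -0.1, -0.5, 0, 0, 0],
  [0, 8.7, -0.1, -0.5, 0, 0, 0],
])

```text
time: 8.0
tool_pos: [0.5163, -0.1423, 0.0851]
tool_rot: [0.0, 1.0, -0.0, -0.0]
contact_force: [-2.5, 0.7, -0.6]
opening: 0.499
gripper_force: 41.3
```

```bash
python3 - <<'E'
from h import *
s=observe();print(s["tool_pos"],s["opening"],s["gripper_force"],s["contact_force"],s["wrist_torque"])
im=read_camera("scene");cv2.imwrite("pics/s4.png",cv2.resize(im[140:240,240:400,::-1],None,fx=4,fy=4,interpolation=cv2.INTER_CUBIC))
E
```

```text
[ 0.51627157 -0.14226054  0.0851486 ] 0.4987368347447611 41.266031451523304 [-2.5311929   0.65812682 -0.62800997] [0.34034931 0.64651547 0.01849397]
```

View pics/s4.png

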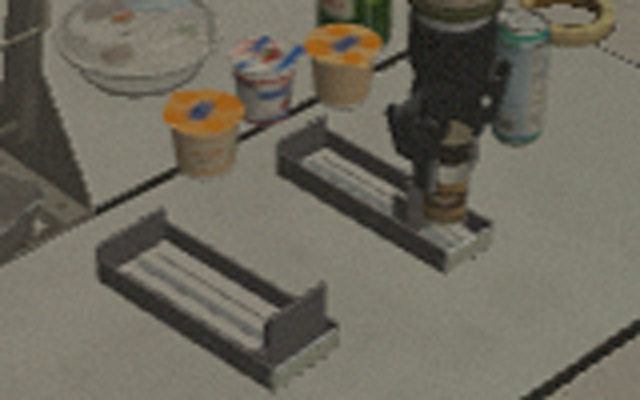

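The jar is above the lane behind the lip and pushing the plate (−2.5 N). I'll lower it to the floor.

Request:
jog_arm([
  [0, 0, 0, -0.6, 0, 0, 0],
  [0, 0, 0, -1.2, 0, 0, 0],
  [0, 0, 0, -1.8, 0, 0, 0],
  [0, 0, 0, -2.2, 0, 0, 0],
  [0, 0, 0, -2.4, 0, 0, 0],
  [0, 0, 0, -2.4, 0, 0, 0],
  [0, 0, 0, -2.4, 0, 0, 0],
])

```text
time: 8.75
tool_pos: [0.5165, -0.1421, 0.0614]
tool_rot: [-0.0, 1.0, -0.0, 0.0]
contact_force: [-3.3, 1.0, 5.9]
opening: 0.501
gripper_force: 39.6
```

Request:
jog_arm([
  [0, -0.2, 0, 0, 0, 0, 0],
  [0, -0.4, 0, 0, 0, 0, 0],
  [0, -0.5, 0, 0, 0, 0, 0],
  [0, -0.5, 0, 0, 0, 0, 0],
])

```text
time: 9.15
tool_pos: [0.5117, -0.1423, 0.0614]
tool_rot: [0.0, 1.0, 0.0, 0.0]
contact_force: [-1.9, 0.8, 5.6]
opening: 0.496
gripper_force: 40.0
```

Request:
jog_arm([
  [56, 0, 0, 0, 0, 0, 0],
  [62, 0, 0, 0, 0, 0, 0],
  [75, 0, 0, 0, 0, 0, 0],
  [100, 0, 0, 0, 0, 0, 0],
  [100, 0, 0, 0, 0, 0, 0],
  [100, 0, 0, 0, 0, 0, 0],
  [100, 0, 0, 3, 0, 0, 0],
  [100, 0, 0, 7, 0, 0, 0],
  [100, 0, 0, 12, 0, 0, 0],
  [100, 0, 0, 17, 0, 0, 0],
  [100, -3, 5, 22, 0, 0, 0],
  [100, -6, 10, 25, 0, 0, 0],
  [100, -8, 10, 25, 0, 0, 0],
  [100, -8, 10, 25, 0, 0, 0],
  [100, -8, 10, 25, 0, 0, 0],
  [100, -8, 10, 25, 0, 0, 0],
])

```text
time: 10.75
tool_pos: [0.4319, -0.0427, 0.3112]
tool_rot: [0.0, 1.0, -0.0, 0.0]
contact_force: [-0.1, 0.2, -0.1]
opening: 1.002
gripper_force: 0.0
```

```bash
python3 - <<'E'
from h import *
s=observe();print(s["time"],s["tool_pos"],s["opening"])
i=camera_info("wrist")
im=read_camera("wrist");cv2.imwrite("pics/w5.png",im[:,:,::-1])
for t in ["narrow_tray","wide_tray","spice_jar_1","tea_bottle"]:
    for d in place_of(t,"wrist")[:2]: print(t,round(d["p"],2),(np.array(i["extrinsics"])@np.r_[d["xyz"],1])[:3].round(3))
E
```

```text
10.75 [ 0.43194124 -0.04270762  0.31118304] 1.0017121748341733
narrow_tray 0.77 [ 0.591 -0.142 -0.   ]
wide_tray 0.71 [0.584 0.072 0.002]
spice_jar_1 0.8 [0.447 0.29  0.003]
spice_jar_1 0.55 [ 0.512 -0.141  0.008]
tea_bottle 0.87 [0.493 0.432 0.001]
```

View pics/w5.png

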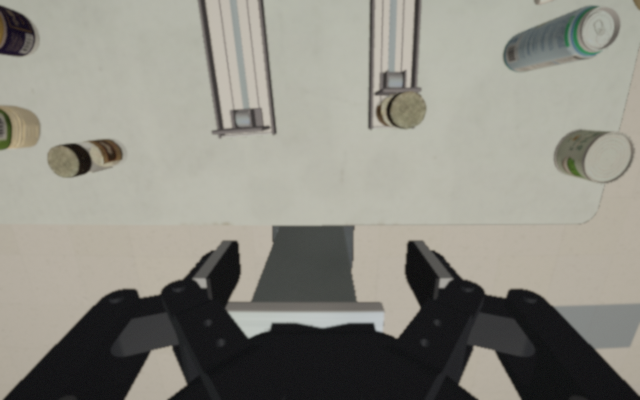

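Jar one stands upright at (402,110) against the plate. Next is the left jar.

Request:
jog_arm([
  [100, 0, 5, 0, 0, 0, 0],
  [100, 0, 10, 0, 0, 0, 0],
  [100, 1, 15, 0, 0, 0, 0],
  [100, 1, 20, 0, 0, 0, 0],
  [100, 1.5, 25, 0, 0, 0, 0],
  [100, 1.5, 30, -5, 0, 0, 0],
  [100, 1.5, 33.2, -10, 0, 0, 0],
  [100, 1.5, 33.2, -13, 0, 0, 0],
  [100, 1.5, 33.2, -13, 0, 0, 0],
  [100, 1.5, 33.2, -17, 0, 0, 0],
  [100, 1.5, 33.2, -21, 0, 0, 0],
  [100, 1.5, 33.2, -25.5, 0, 0, 0],
  [100, 1.5, 33.2, -25.5, 0, 0, 0],
  [100, 1.5, 33.2, -25.5, 0, 0, 0],
])

```text
time: 12.4
tool_pos: [0.447, 0.2889, 0.0572]
tool_rot: [0.001, 1.0, -0.001, -0.0]
contact_force: [0.4, 0.4, 0.8]
opening: 1.002
gripper_force: 0.0
```

Request:
jog_arm([
  [0, 0, 0, 0, 0, 0, 0],
  [0, 0, 0, 0, 0, 0, 0],
  [0, 0, 0, 0, 0, 0, 0],
  [0, 0, 0, 0, 0, 0, 0],
  [0, 0, 0, 0, 0, 0, 0],
  [0, 0, 0, 0, 0, 0, 0],
  [0, 0, 0, 0, 0, 0, 0],
  [0, 0, 0, 0, 0, 0, 0],
])

```text
time: 13.2
tool_pos: [0.4473, 0.29, 0.0583]
tool_rot: [-0.001, 1.0, -0.0, 0.001]
contact_force: [-1.5, -1.9, 13.5]
opening: 0.49
gripper_force: 38.6
```

Request:
jog_arm([
  [0, 0, 0, 3, 0, 0, 0],
  [0, 0, 0, 8, 0, 0, 0],
  [0, -1, -3, 11, 0, 0, 0],
  [0, -1.7, -8, 12, 0, 0, 0],
  [0, -1.7, -13, 12, 0, 0, 0],
  [0, -1.7, -18, 12, 0, 0, 0],
  [0, -1.7, -23, 12, 0, 0, 0],
  [0, -1.7, -28, 12, 0, 0, 0],
  [0, -1.7, -33, 12, 0, 0, 0],
  [0, -1.7, -38, 10, 0, -1, 0],
  [0, -1.7, -42, 7, 0, -2, 0],
  [0, -1.7, -43.2, 4, 0, -2, 0],
  [0, -1.7, -43.2, 3.2, 0, -2, 0],
  [0, -1.7, -43.2, 3.2, 0, -2, 0],
  [0, -1.7, -43.2, 3.2, 0, -2, 0],
])

```text
time: 14.7
tool_pos: [0.4299, -0.1411, 0.0892]
tool_rot: [-0.0, 1.0, 0.001, 0.018]
contact_force: [0.7, 0.7, -0.4]
opening: 0.491
gripper_force: 41.1
```

```bash
python3 - <<'E'
from h import *
s=observe();print(s["tool_pos"],s["opening"],s["gripper_force"])
i=camera_info("wrist")
im=read_camera("wrist");cv2.imwrite("pics/w6.png",im[:,:,::-1])
for d in place_of("spice_jar_1","wrist")[:3]: print(round(d["p"],2),(np.array(i["extrinsics"])@np.r_[d["xyz"],1])[:3].round(3))
E
```

```text
[ 0.42991019 -0.14105216  0.08921658] 0.4912860112850239 41.06398647185415
0.73 [ 0.432 -0.143  0.031]
0.72 [ 0.513 -0.144  0.01 ]
```

View pics/w6.png

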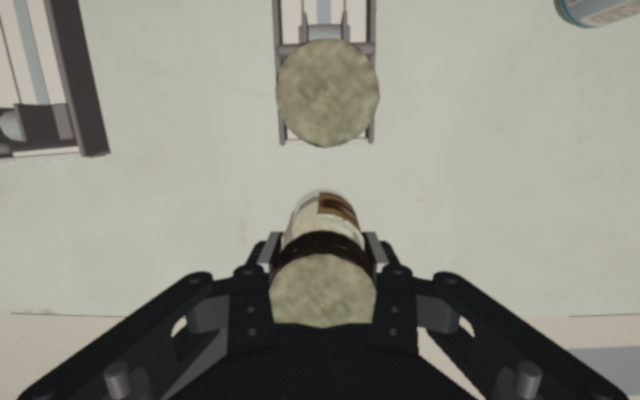

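The held jar is in line with the standing jar (327,92). I'll push it in slowly.

Request:
jog_arm([
  [0, 1, -0.1, 0, 0, 0, 0],
  [0, 2, -0.1, 0, 0, 0, 0],
  [0, 2.6, -0.1, 0, 0, 0, 0],
  [0, 3.2, -0.1, 0, 0, 0, 0],
  [0, 3.8, -0.1, 0, 0, 0, 0],
  [0, 4.4, -0.1, 0, 0, 0, 0],
  [0, 5, -0.1, 0, 0, 0, 0],
  [0, 5.6, -0.1, 0, 0, 0, 0],
  [0, 6.2, -0.1, 0, 0, 0, 0],
  [0, 6.8, -0.1, 0, 0, 0, 0],
  [0, 7.4, -0.1, 0, 0, 0, 0],
  [0, 8, -0.1, 0, 0, 0, 0],
  [0, 8.6, -0.1, 0, 0, 0, 0],
  [0, 8.6, -0.1, 0, 0, 0, 0],
  [0, 8.6, -0.1, 0, 0, 0, 0],
])

```text
time: 16.3
tool_pos: [0.5155, -0.1432, 0.0882]
tool_rot: [-0.0, 1.0, 0.0, 0.017]
contact_force: [-3.4, -0.3, -0.4]
opening: 0.492
gripper_force: 41.1
```

```bash
python3 - <<'E'
from h import *
s=observe();print(s["tool_pos"],s["contact_force"])
im=read_camera("scene");cv2.imwrite("pics/s7.png",cv2.resize(im[140:240,240:400,::-1],None,fx=4,fy=4,interpolation=cv2.INTER_CUBIC))
E
```

```text
[ 0.51549062 -0.14324639  0.08822063] [-3.41665245 -0.32639594 -0.41700184]
```

View pics/s7.png

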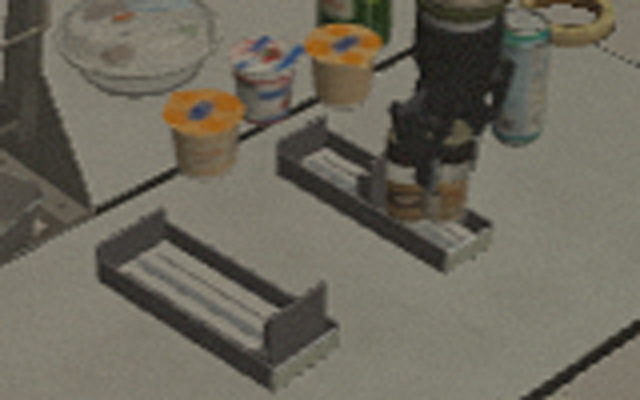

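Both jars are upright with the held one past the lip, so I'll lower it, straighten it and ease it back to the lip.

Request:
jog_arm([
  [0, 0, 0, -0.6, 0, 0, 0],
  [0, 0, 0, -1.2, 0, 0, 0],
  [0, 0, 0, -1.7, 0, 0, 0],
  [0, 0, 0, -2.1, 0, 0, 0],
  [0, 0, 0, -2.4, 0, 1, 0],
  [0, 0, 0, -2.5, 0, 2, 0],
  [0, 0, 0, -2.5, 0, 2, 0],
  [0, -0.2, 0, -2.5, 0, 2, 0],
  [0, -0.4, 0, -2.5, 0, 2, 0],
  [0, -0.4, 0, -2.5, 0, 2, 0],
  [0, -0.4, 0, -2.5, 0, 2, 0],
])

```text
time: 17.45
tool_pos: [0.5116, -0.1432, 0.0634]
tool_rot: [0.0, 1.0, -0.0, 0.0]
contact_force: [-1.5, 0.1, 4.7]
opening: 0.491
gripper_force: 41.4
```

Request:
jog_arm([
  [56, 0, 0, 0, 0, 0, 0],
  [62, 0, 0, 0, 0, 0, 0],
  [75, 0, 0, 0, 0, 0, 0],
  [100, 0, 0, 0, 0, 0, 0],
  [100, 0, 0, 0, 0, 0, 0],
  [100, 0, 0, 0, 0, 0, 0],
  [100, 0, 0, 3, 0, 0, 0],
  [100, 0, 0, 7, 0, 0, 0],
  [100, 0, 0, 12, 0, 0, 0],
  [100, -2, 3, 17, 0, 0, 0],
  [100, -4, 8, 21, 0, 0, 8],
  [100, -6, 13, 24, 0, 0, 16],
  [100, -8, 18, 24, 0, 0, 24],
  [100, -9, 23, 24, 0, 0, 32],
  [100, -9, 28, 24, 0, 0, 38],
  [100, -9, 33, 24, 0, 0, 41],
  [100, -9, 38, 24, 0, 0, 41],
  [100, -9, 42, 24, 0, 0, 41],
  [100, -9, 42, 24, 0, 0, 41],
  [100, -9, 42, 24, 0, 0, 41],
])

```text
time: 19.45
tool_pos: [0.4206, 0.2812, 0.3034]
tool_rot: [-0.001, 0.936, 0.353, 0.0]
contact_force: [0.5, -0.1, 0.7]
opening: 0.998
gripper_force: 0.0
```

```bash
python3 - <<'E'
from h import *
s=observe();print(s["tool_pos"],s["tool_rot"],s["joint_positions"])
i=camera_info("wrist")
a=read_camera("wrist");b=read_camera("scene")
for c,t in [("wrist","tea_bottle"),("wrist","gold_jar"),("scene","spice_jar_1"),("scene","narrow_tray")]:
    j=i if c=="wrist" else camera_info(c)
    for d in place_of(t,c)[:2]: print(t,round(d["p"],2),(np.array(j["extrinsics"])@np.r_[d["xyz"],1])[:3].round(3))
b=cv2.resize(b[140:240,240:400],None,fx=2.5,fy=2.5);a=a.copy();a=np.hstack([a[:,:400],np.vstack([b,a[250:,:400]])]) if 0 else np.hstack([cv2.resize(a,(480,300)),b[:,:320][:250].repeat(1,0) if 0 else cv2.copyMakeBorder(b[:,80:400],0,50,0,0,cv2.BORDER_CONSTANT)])
cv2.imwrite("pics/w8.png",a[:,:,::-1])
E
```

```text
[0.42056036 0.28124975 0.30336355] [-1.22557821e-03  9.35674521e-01  3.52861933e-01  3.81032652e-04] [-0.30208208  0.30286703 -0.50931001  2.00245352  0.18736258  0.8797506
 -1.76134499]
tea_bottle 0.98 [0.492 0.429 0.001]
spice_jar_1 0.5 [ 0.507 -0.14   0.006]
narrow_tray 0.82 [ 0.595 -0.143 -0.001]
narrow_tray 0.3 [ 0.591 -0.327 -0.001]
```

View pics/w8.png

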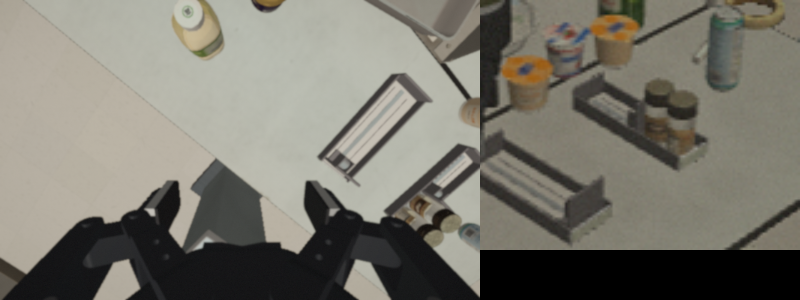

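Both spice jars stand upright in the narrow tray against the lip. The bottle is at about (.491,.431). I'll stage above it with the tool tilted 60° forward.

Request:
jog_arm([
  [100, 1, 2, 0, 5.3, -6, 0],
  [100, 2, 4, 0, 10.5, -12.1, 0],
  [100, 3, 6.5, 0, 15.8, -18.1, 0],
  [100, 4, 9, 0, 21, -24.2, 0],
  [100, 5, 11, 0, 26.3, -30.2, 0],
  [100, 6, 13, 0, 31.5, -36.2, 0],
  [100, 7.3, 15.4, 0, 36.8, -42.3, 0],
  [100, 7.3, 15.4, -2, 39.4, -45.3, 0],
  [100, 7.3, 15.4, -2, 39.4, -45.3, 0],
  [100, 7.3, 15.4, -2, 39.4, -45.3, 0],
  [100, 7.3, 15.4, -2, 39.4, -45.3, 0],
  [100, 7.3, 15.4, -2, 39.4, -45.3, 0],
  [100, 7.3, 15.4, -2, 39.4, -45.3, 0],
])

```text
time: 21.05
tool_pos: [0.5301, 0.4332, 0.4639]
tool_rot: [-0.154, 0.844, 0.323, 0.399]
contact_force: [-0.6, -0.3, 0.5]
opening: 1.001
gripper_force: 0.0
```

```bash
python3 - <<'E'
from h import *
from scipy.spatial.transform import Rotation as R
s=observe();q=s["tool_rot"];print(s["tool_pos"],R.from_quat(q,scalar_first=True).as_matrix()[:,2].round(3),np.round(s["joint_positions"],2))
i=camera_info("wrist")
a=read_camera("wrist")
for d in place_of("tea_bottle","wrist")[:2]: print(round(d["p"],2),(np.array(i["extrinsics"])@np.r_[d["xyz"],1])[:3].round(3))
read_camera("scene")
for d in place_of("tea_bottle","scene")[:2]: print(round(d["p"],2),W("scene",d["xyz"]).round(3))
E
```

```text
[0.53006591 0.43317797 0.46386032] [ 0.574  0.517 -0.634] [-0.54  0.14 -0.28  2.06  1.03  0.11 -2.63]
0.92 [ 0.491  0.43  -0.   ]
```

The joint limits won't allow that tilt: j6 and j7 are both at their ends. I'll use a vertical grasp high on the bottle instead, so first back to vertical.

Request:
jog_arm([
  [100, 0, 0, 6, -5.3, 6, 0],
  [100, 0, 0, 6, -10.5, 12.1, 0],
  [100, 0, 0, 6, -15.8, 18.1, 0],
  [100, 0, 0, 6, -21, 24.2, 0],
  [100, 0, 0, 6, -26.3, 30.2, 0],
  [100, 0, 0, 6, -31.5, 36.2, 0],
  [100, 0, 0, 6, -33, 38, 0],
  [100, 0, 0, 6, -33, 38, 0],
  [100, 0, 0, 6, -33, 38, 0],
  [100, 0, 0, 6, -33, 38, 0],
])

```text
time: 22.25
tool_pos: [0.5293, 0.4353, 0.5215]
tool_rot: [-0.008, 0.935, 0.355, -0.001]
contact_force: [-1.3, 0.1, 0.4]
opening: 1.001
gripper_force: 0.0
```

```bash
python3 - <<'E'
from h import *
from scipy.spatial.transform import Rotation as R
s=observe();r=R.from_quat(s["tool_rot"],scalar_first=True)
g=R.from_euler('z',41,degrees=True)*R.from_euler('x',180,degrees=True)
print(s["tool_pos"],r.as_matrix()[:,2].round(3),np.round(s["joint_positions"],2),"to down41:",(g*r.inv()).as_rotvec(degrees=True).round(1))
E
```

```text
[0.52926941 0.43527687 0.52152198] [-0.008  0.015 -1.   ] [-0.36  0.45 -0.68  1.27  0.26  1.51 -1.85] to down41: [-0.9 -0.4 -0.6]
```

Request:
jog_arm([
  [100, -2, -0.2, -5, -0.9, -0.4, -0.6],
  [100, -3.8, -0.4, -10, -0.9, -0.4, -0.6],
  [100, -3.8, -0.4, -15, -0.9, -0.4, -0.6],
  [100, -3.8, -0.4, -20, -0.9, -0.4, -0.6],
  [100, -3.8, -0.4, -25, -0.9, -0.4, -0.6],
  [100, -3.8, -0.4, -26, -0.9, -0.4, -0.6],
  [100, -3.8, -0.4, -26, -0.9, -0.4, -0.6],
  [100, -3.8, -0.4, -26, -0.9, -0.4, -0.6],
  [100, -3.8, -0.4, -26, -0.9, -0.4, -0.6],
])

```text
time: 23.15
tool_pos: [0.4917, 0.4315, 0.2654]
tool_rot: [-0.0, 0.937, 0.35, 0.001]
contact_force: [0.5, -0.1, 0.0]
opening: 0.998
gripper_force: 0.0
```

```bash
python3 - <<'E'
from h import *
s=observe();print(s["tool_pos"],s["tool_rot"],np.round(s["joint_positions"],2))
i=camera_info("wrist")
a=read_camera("wrist");cv2.imwrite("pics/w9.png",a[:,:,::-1])
for t in ["tea_bottle","gold_jar"]:
  for d in place_of(t,"wrist")[:2]: print(t,round(d["p"],2),(np.array(i["extrinsics"])@np.r_[d["xyz"],1])[:3].round(3))
E
```

```text
[0.49169045 0.4314535  0.26538179] [-4.13059998e-04  9.36684656e-01  3.50170636e-01  1.48689208e-03] [-0.4   0.56 -0.63  1.73  0.39  0.98 -2.03]
tea_bottle 0.6 [0.493 0.431 0.   ]
gold_jar 0.92 [ 0.618  0.398 -0.   ]
```

View pics/w9.png

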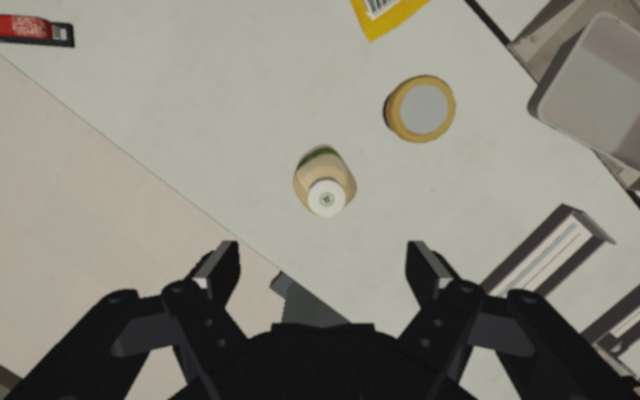

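The bottle stands between the fingers (cap at (327,198)). Its label edge, (303,163) to (342,152), slopes about 17°, so I'll turn the tool by that and go down in steps, watching the force.

Request:
jog_arm([
  [100, 0, 0, -4, 0, 0, 8],
  [100, 0, 0, -6, 0, 0, 16],
  [100, 0, 0, -8, 0, 0, 17],
  [100, 0, 0, -10, 0, 0, 17],
  [100, 0, 0, -12, 0, 0, 17],
  [100, 0, 0, -13, 0, 0, 17],
  [100, 0, 0, -14, 0, 0, 17],
  [100, 0, 0, -14.5, 0, 0, 17],
  [100, 0, 0, -14.5, 0, 0, 17],
  [100, 0, 0, -14.5, 0, 0, 17],
])

```text
time: 24.3
tool_pos: [0.4915, 0.4312, 0.1187]
tool_rot: [0.0, 0.875, 0.485, 0.0]
contact_force: [0.7, -0.5, -0.1]
opening: 1.003
gripper_force: 0.0
```

Request:
jog_arm([
  [100, 0, 0, -0.3, 0, 0, 0],
  [100, 0, 0, -0.5, 0, 0, 0],
  [100, 0, 0, -0.5, 0, 0, 0],
  [100, 0, 0, -0.5, 0, 0, 0],
])

```text
time: 24.7
tool_pos: [0.4914, 0.4308, 0.1131]
tool_rot: [0.0, 0.875, 0.485, -0.0]
contact_force: [-0.4, -0.3, 0.1]
opening: 1.0
gripper_force: 0.0
```

Request:
jog_arm([
  [100, 0, 0, -0.3, 0, 0, 0],
  [100, 0, 0, -0.3, 0, 0, 0],
  [100, 0, 0, -0.3, 0, 0, 0],
])

```text
time: 25.0
tool_pos: [0.4913, 0.4308, 0.1099]
tool_rot: [0.0, 0.875, 0.485, -0.0]
contact_force: [-0.7, 0.5, -0.6]
opening: 1.001
gripper_force: 0.0
```

Request:
jog_arm([
  [100, 0, 0, -0.2, 0, 0, 0],
  [100, 0, 0, -0.4, 0, 0, 0],
  [100, 0, 0, -0.4, 0, 0, 0],
])

```text
time: 25.3
tool_pos: [0.4913, 0.4307, 0.1057]
tool_rot: [0.0, 0.875, 0.485, -0.0]
contact_force: [0.2, -0.1, -0.3]
opening: 1.002
gripper_force: 0.0
```

Request:
jog_arm([
  [0, 0, 0, 0, 0, 0, 0],
  [0, 0, 0, 0, 0, 0, 0],
  [0, 0, 0, 0, 0, 0, 0],
  [0, 0, 0, 0, 0, 0, 0],
  [0, 0, 0, 0, 0, 0, 0],
  [0, 0, 0, 0, 0, 0, 0],
  [0, 0, 0, 0, 0, 0, 0],
  [0, 0, 0, 0, 0, 0, 0],
], grip_force=60)

```text
time: 26.1
tool_pos: [0.4917, 0.431, 0.1067]
tool_rot: [0.0, 0.875, 0.485, 0.0]
contact_force: [0.1, -0.2, 5.6]
opening: 0.737
gripper_force: 65.6
```

Gripped on the flats (62 mm). I'll carry it to the wide tray.

Request:
jog_arm([
  [0, 0, 0, 2, 0, 0, 0],
  [0, 0, 0, 5, 0, 0, 0],
  [0, -0.5, -2, 8, 0, 0, -5],
  [0, -1, -5, 10, 0, 0, -11],
  [0, -2, -9, 10, 0, 0, -17],
  [0, -3, -13, 10, 0, 0, -23],
  [0, -4, -17, 10, 0, 0, -29],
  [0, -5, -21, 10, 0, 0, -35],
  [0, -6, -25, 10, 0, 0, -41],
  [0, -6.7, -29, 10, 0, 0, -47],
  [0, -6.7, -33, 8, 0, 0, -52],
  [0, -6.7, -36.4, 6, 0, 0, -55],
  [0, -6.7, -36.4, 5, 0, 0, -55],
  [0, -6.7, -36.4, 5, 0, 0, -55],
  [0, -6.7, -36.4, 5, 0, 0, -55],
  [0, -6.7, -36.4, 5, 0, 0, -55],
], grip_force=80)

```text
time: 27.7
tool_pos: [0.4248, 0.0681, 0.1566]
tool_rot: [-0.0, 1.0, 0.027, 0.0]
contact_force: [0.4, 0.1, -3.8]
opening: 0.725
gripper_force: 88.8
```

```bash
python3 - <<'E'
from h import *
s=observe();print(s["tool_pos"],s["tool_rot"],s["opening"],np.round(s["joint_positions"],2))
i=camera_info("wrist");print(np.array(i["extrinsics"])[:3,3])
a=read_camera("wrist");cv2.imwrite("pics/w10.png",a[:,:,::-1])
for t in ["tea_bottle","wide_tray"]:
  for d in place_of(t,"wrist")[:2]: print(t,round(d["p"],2),(np.array(i["extrinsics"])@np.r_[d["xyz"],1])[:3].round(3))
m=cut_out("wide_tray","wrist")
if m:
  m=m[0]["pixels"];print(rect("wrist",m,.02,i))
  for r in range(0,200,20):
    x=np.nonzero(m[r])[0]
    if len(x):
      P=plane("wrist",[(x[0],r),(x[-1],r)],.026,i);print(r,x[0],x[-1],P.round(4).tolist(),P[:,1].mean().round(4))
# stripe: bluish columns
E
```

```text
[0.42483549 0.06812697 0.15657234] [-2.21665717e-04  9.99629546e-01  2.72155894e-02  1.83697739e-04] 0.7250479413711615 [ 0.01  0.43 -0.4   2.32  0.38  0.45 -2.22]
[0.49534734 0.07194503 0.28546417]
tea_bottle 0.8 [0.423 0.066 0.048]
wide_tray 0.89 [ 0.584  0.069 -0.   ]
wide_tray 0.27 [0.428 0.065 0.052]
((529.8569946289062, 72.27949523925781), (117.85668182373047, 85.38764953613281), 3.592089891433716)
0 274 374 [[0.584, 0.1164], [0.5884, 0.0349]] 0.0757
20 275 373 [[0.5692, 0.1154], [0.5736, 0.0343]] 0.0749
40 275 373 [[0.554, 0.1152], [0.5585, 0.0329]] 0.074
60 276 372 [[0.5384, 0.1141], [0.5429, 0.0322]] 0.0732
80 277 372 [[0.5224, 0.113], [0.5268, 0.0307]] 0.0718
100 278 371 [[0.5058, 0.1119], [0.5102, 0.0299]] 0.0709
120 279 370 [[0.4887, 0.1108], [0.4931, 0.0291]] 0.07
140 280 369 [[0.471, 0.1096], [0.4754, 0.0283]] 0.069
```

View pics/w10.png

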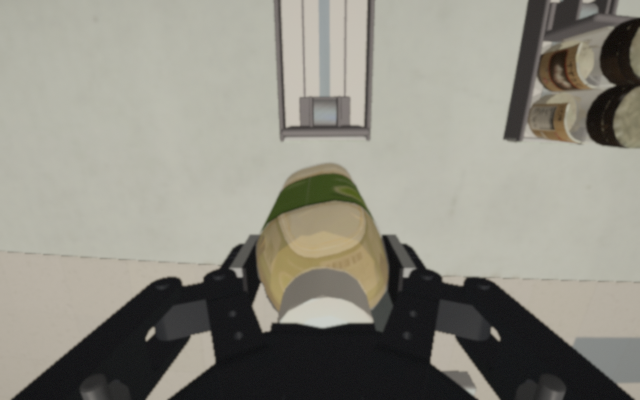

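The lane midline fits y ≈ 0.0730+0.059·(x−0.538), and the bottle is in line with it. I'll lower it to just over lip height and push in.

Request:
jog_arm([
  [0, 0, -0.15, -1, 0, -1.5, 0],
  [0, 0, -0.15, -1.9, 0, -1.5, 0],
  [0, 1, -0.1, -1.9, 0, -1.5, 0],
  [0, 2, -0.05, -1.9, 0, -1.5, 0],
  [0, 3, 0, -1.9, 0, -1.5, 0],
  [0, 4, 0.05, -1.9, 0, -1.5, 0],
  [0, 5, 0.1, -1.9, 0, -1.5, 0],
  [0, 6, 0.2, -1.9, 0, -1.5, 0],
  [0, 7, 0.25, -1.9, 0, -1.5, 0],
  [0, 8, 0.3, -1.9, 0, -1.5, 0],
  [0, 9, 0.35, -1.9, 0, -1.5, 0],
  [0, 9.3, 0.4, -1.9, 0, -1.5, 0],
  [0, 9.3, 0.4, -1.9, 0, -1.5, 0],
  [0, 9.3, 0.4, -1.9, 0, -1.5, 0],
])

```text
time: 29.3
tool_pos: [0.517, 0.0707, 0.137]
tool_rot: [0.001, 1.0, 0.026, 0.013]
contact_force: [-3.4, 0.1, -3.6]
opening: 0.731
gripper_force: 88.9
```

```bash
python3 - <<'E'
from h import *
s=observe();print(s["tool_pos"],s["contact_force"],s["wrist_torque"],s["opening"])
for c in ["wrist","scene"]:
  i=camera_info(c);read_camera(c)
  for d in place_of("tea_bottle",c)[:2]: print(c,round(d["p"],2),(np.array(i["extrinsics"])@np.r_[d["xyz"],1])[:3].round(3))
E
```

```text
[0.51701374 0.07068066 0.13697579] [-3.36597709  0.06987174 -3.58042243] [ 0.16965149  0.82066542 -0.01016533] 0.7310162767665014
wrist 0.85 [0.516 0.068 0.03 ]
scene 0.63 [0.517 0.075 0.029]
```

Request:
jog_arm([
  [0, 0.1, 0.1, -0.5, 0, 0, 0],
  [0, 0.1, 0.1, -1, 0, 0, 0],
  [0, 0.1, 0.1, -1.4, 0, 0, 0],
  [0, 0.1, 0.1, -1.7, 0, 0, 0],
  [0, 0.1, 0.1, -1.7, 0, 0, 0],
])

```text
time: 30.0
tool_pos: [0.518, 0.0717, 0.1194]
tool_rot: [0.001, 1.0, 0.026, 0.012]
contact_force: [-3.6, -0.9, -5.1]
opening: 0.73
gripper_force: 88.6
```

Request:
jog_arm([
  [0, 0, 0, -0.4, 0, 0, 0],
  [0, 0, 0, -0.7, 0, 0.8, 0],
  [0, 0, 0, -0.8, 0, 1.5, 0],
  [0, 0, 0, -0.8, 0, 1.5, 0],
  [0, 0, 0, -0.8, 0, 1.5, 0],
])

```text
time: 30.5
tool_pos: [0.5186, 0.0719, 0.112]
tool_rot: [-0.0, 1.0, 0.026, -0.0]
contact_force: [-2.1, -0.3, -2.8]
opening: 0.731
gripper_force: 88.9
```

Request:
jog_arm([
  [0, 0, 0, -0.1, 0, 0, 0],
  [0, 0, 0, -0.2, 0, 0, 0],
  [0, 0, 0, -0.2, 0, 0, 0],
])

```text
time: 30.8
tool_pos: [0.5193, 0.0718, 0.1118]
tool_rot: [0.0, 1.0, 0.026, 0.001]
contact_force: [-5.4, -1.3, 20.0]
opening: 0.725
gripper_force: 91.4
```

Request:
jog_arm([
  [0, -0.2, 0, 0, 0, 0, 0],
  [0, -0.4, 0, 0, 0, 0, 0],
  [0, -0.5, 0, 0, 0, 0, 0],
  [0, -0.5, 0, 0, 0, 0, 0],
])

```text
time: 31.2
tool_pos: [0.5165, 0.072, 0.1119]
tool_rot: [-0.0, 1.0, 0.026, 0.003]
contact_force: [1.9, -1.7, 12.8]
opening: 0.727
gripper_force: 90.3
```

The bottle is on the floor and at the lip (x force now +1.9 N). I'll release it and go up.

Request:
jog_arm([
  [77, 0, 0, 0.1, 0, 0, 0],
  [80, 0, 0, 0.1, 0, 0, 0],
  [86, 0, 0, 0.1, 0, 0, 0],
  [100, 0, 0, 0.1, 0, 0, 0],
  [100, 0, 0, 0.1, 0, 0, 0],
  [100, 0, 0, 0.1, 0, 0, 0],
  [100, 0, 0, 2, 0, 0, 0],
  [100, 0, 0, 5, 0, 0, 0],
  [100, 0, 0, 9, 0, 0, 0],
  [100, 0, 0, 14, 0, 0, 0],
  [100, 0, -4, 18, 0, 0, 0],
  [100, 0, -9, 18, 0, 0, 0],
  [100, 0, -14, 18, 0, 0, 0],
  [100, 1, -19, 18, 0, 0, 0],
  [100, 3, -24, 18, 0, 0, -3],
  [100, 4, -29, 18, 0, 0, -3],
  [100, 6, -34, 18, 0, 0, -3],
  [100, 7.2, -39.9, 18, 0, 0, -3],
  [100, 7.2, -39.9, 18, 0, 0, -3],
  [100, 7.2, -39.9, 18, 0, 0, -3],
])

```text
time: 33.2
tool_pos: [0.5847, -0.3321, 0.2888]
tool_rot: [0.001, 1.0, -0.003, -0.001]
contact_force: [-1.5, -0.7, -0.8]
opening: 1.002
gripper_force: 0.0
```

```bash
python3 - <<'E'
from h import *
s=observe();print(s["time"],s["tool_pos"],s["tool_rot"])
for c in ["wrist","scene","top"]:
  i=camera_info(c);read_camera(c)
  for t in ["tea_bottle","drink_can"]:
    for d in place_of(t,c)[:2]: print(c,t,round(d["p"],2),(np.array(i["extrinsics"])@np.r_[d["xyz"],1])[:3].round(3))
E
```

```text
33.2 [ 0.58470135 -0.33207049  0.28881117] [ 6.56624162e-04  9.99995036e-01 -2.94512498e-03 -9.07547594e-04]
wrist tea_bottle 0.63 [0.51  0.074 0.006]
wrist tea_bottle 0.44 [ 0.554 -0.14   0.006]
wrist drink_can 0.77 [ 0.596 -0.325  0.001]
wrist drink_can 0.27 [ 0.444 -0.452 -0.003]
scene tea_bottle 0.81 [0.511 0.075 0.007]
scene drink_can 0.87 [ 0.591 -0.327 -0.001]
top tea_bottle 0.83 [0.512 0.077 0.004]
top drink_can 0.62 [ 0.588 -0.329  0.002]
```

The bottle stands at (.511,.075) in the tray. I'll fetch the can with a 12° forward tilt so that the gripper body stays clear of the bottle cap.

Request:
jog_arm([
  [100, 0.7, 0.5, -4, 0, -6, 0],
  [100, 0.7, 0.5, -8, 0, -12, 0],
  [100, 0.7, 0.5, -12, 0, -12, 0],
  [100, 0.7, 0.5, -14, 0, -12, 0],
  [100, 0.7, 0.5, -16, 0, -12, 0],
  [100, 0.7, 0.5, -17.8, 0, -12, 0],
  [100, 0.7, 0.5, -17.8, 0, -12, 0],
  [100, 0.7, 0.5, -17.8, 0, -12, 0],
  [0, 0.7, 0.5, -17.8, 0, -12, 0],
  [0, 0.7, 0.5, -17.8, 0, -12, 0],
  [0, 0.7, 0.5, -17.8, 0, -12, 0],
  [0, 0.7, 0.5, -17.8, 0, -12, 0],
  [0, 0.7, 0.5, -17.8, 0, -12, 0],
  [0, 0.7, 0.5, -17.8, 0, -12, 0],
  [0, 0.7, 0.5, -17.8, 0, -12, 0],
  [0, 0.7, 0.5, -17.8, 0, -12, 0],
], grip_force=60)

```text
time: 35.25
tool_pos: [0.5934, -0.3226, 0.1138]
tool_rot: [0.001, 0.994, -0.0, 0.106]
contact_force: [-0.4, 0.1, 6.5]
opening: 0.586
gripper_force: 61.1
```

Request:
jog_arm([
  [0, 0, 0, 2, 0, 0, 0],
  [0, 0, 0, 6, 0, 0, 0],
  [0, 0, 0, 10, 0, 0, 0],
  [0, -1, 2, 13, 0, 0, 0],
  [0, -4, 5, 15, 0, 0, 0],
  [0, -8, 8, 15, 0, 0, 0],
  [0, -12, 11, 15, 0, 0, 0],
  [0, -16.3, 14, 15, 0, 0, 0],
  [0, -16.3, 19, 15, 0, 0, 0],
  [0, -16.3, 24, 15, 0, 0, 0],
  [0, -16.3, 29, 15, 0, 0, 0],
  [0, -16.3, 34, 13, 0, 0, 0],
  [0, -16.3, 38.9, 10, 0, 0, 0],
  [0, -16.3, 38.9, 6, 0, -1, 0],
  [0, -16.3, 38.9, 4, 0, -1.5, 0],
  [0, -16.3, 38.9, 4, 0, -1.5, 0],
  [0, -16.3, 38.9, 4, 0, -1.5, 0],
])

```text
time: 36.95
tool_pos: [0.4303, 0.0678, 0.157]
tool_rot: [0.003, 0.994, 0.003, 0.111]
contact_force: [0.1, 0.8, -1.7]
opening: 0.591
gripper_force: 64.3
```

```bash
python3 - <<'E'
from h import *
s=observe();print(s["tool_pos"],s["tool_rot"],s["opening"],np.round(s["joint_positions"],2))
for c in ["wrist","scene","top"]:
  i=camera_info(c);read_camera(c)
  for t in ["tea_bottle","drink_can"]:
    for d in place_of(t,c)[:1]: print(c,t,round(d["p"],2),(np.array(i["extrinsics"])@np.r_[d["xyz"],1])[:3].round(3))
E
```

```text
[0.43026191 0.06784683 0.15695814] [0.00270981 0.99381158 0.00304745 0.11100409] 0.590792080258052 [-0.36  0.37  0.02  2.48  0.73  0.11 -2.63]
wrist tea_bottle 0.87 [0.507 0.073 0.007]
wrist drink_can 0.72 [0.435 0.068 0.04 ]
scene tea_bottle 0.64 [0.51  0.072 0.003]
scene drink_can 0.83 [0.435 0.064 0.044]
top tea_bottle 0.58 [0.509 0.077 0.005]
top drink_can 0.62 [0.427 0.062 0.044]
```

Request:
jog_arm([
  [0, 0.7, 0, -0.5, 0, 0, 0],
  [0, 1.4, 0, -1, 0, 0, 0],
  [0, 2, 0, -1.1, 0, 0, 0],
  [0, 2.6, 0.05, -1.1, 0, 0, 0],
  [0, 3.2, 0.05, -1.1, 0, 0, 0],
  [0, 3.8, 0.1, -1.1, 0, 0, 0],
  [0, 4.4, 0.1, -1.1, 0, 0, 0],
  [0, 4.4, 0.1, -1.1, 0, 0, 0],
])

```text
time: 38.2
tool_pos: [0.4768, 0.0682, 0.1473]
tool_rot: [0.001, 0.994, -0.0, 0.113]
contact_force: [-2.9, -0.1, -3.8]
opening: 0.587
gripper_force: 64.2
```

```bash
python3 - <<'E'
from h import *
from scipy.spatial.transform import Rotation as R
s=observe();z=R.from_quat(s["tool_rot"],scalar_first=True).as_matrix()[:,2];print(s["tool_pos"],z.round(3),s["contact_force"],np.round(s["joint_positions"],2))
for c in ["wrist","scene"]:
  i=camera_info(c);read_camera(c)
  for t in ["tea_bottle","drink_can"]:
    for d in place_of(t,c)[:1]: print(c,t,round(d["p"],2),(np.array(i["extrinsics"])@np.r_[d["xyz"],1])[:3].round(3))
E
```

```text
[0.47682621 0.06822913 0.14734733] [ 0.225 -0.001 -0.974] [-2.90397218 -0.07958039 -3.84792261] [-0.26  0.43 -0.06  2.39  0.73  0.14 -2.6 ]
wrist tea_bottle 0.8 [0.531 0.074 0.007]
wrist drink_can 0.7 [0.479 0.065 0.032]
scene tea_bottle 0.76 [0.531 0.076 0.003]
```

Request:
jog_arm([
  [0, 0.6, 0.1, 0, 0, 0, 0],
  [0, 1.2, 0.15, 0, 0, 0, 0],
  [0, 1.8, 0.2, 0, 0, 0, 0],
  [0, 2.4, 0.25, 0, 0, 0, 0],
  [0, 3, 0.3, 0, 0, 0, 0],
  [0, 3.6, 0.35, 0, 0, 0, 0],
  [0, 3.8, 0.35, 0, 0, 0, 0],
  [0, 3.8, 0.35, 0, 0, 0, 0],
  [0, 3.8, 0.35, 0, 0, 0, 0],
])

```text
time: 39.4
tool_pos: [0.5139, 0.0715, 0.1473]
tool_rot: [0.001, 0.994, -0.0, 0.113]
contact_force: [-1.6, 0.1, -2.9]
opening: 0.587
gripper_force: 64.2
```

```bash
python3 - <<'E'
from h import *
s=observe();print(s["tool_pos"],s["contact_force"])
for c in ["wrist","scene"]:
  i=camera_info(c);im=read_camera(c)
  for t in ["tea_bottle","drink_can"]:
    for d in place_of(t,c)[:1]: print(c,t,round(d["p"],2),(np.array(i["extrinsics"])@np.r_[d["xyz"],1])[:3].round(3))
    m=cut_out(t,c)
    if c=="scene" and m:
      ys,xs=np.nonzero(m[0]["pixels"]);r=cv2.minAreaRect(np.c_[xs,ys].astype(np.float32));print(t,r)
E
```

```text
[0.51391534 0.07151487 0.14728234] [-1.6089628   0.08276915 -2.85830973]
wrist tea_bottle 0.89 [0.572 0.079 0.009]
wrist drink_can 0.69 [0.518 0.072 0.037]
scene tea_bottle 0.62 [0.566 0.078 0.007]
tea_bottle ((292.52459716796875, 201.77049255371094), (41.64643859863281, 13.761433601379395), 84.80557250976562)
scene drink_can 0.55 [0.511 0.065 0.036]
drink_can ((307.9086608886719, 202.72080993652344), (37.048465728759766, 15.959339141845703), 85.91438293457031)
```

Both drinks are upright. I'll lower the can in two steps.

Request:
jog_arm([
  [0, 0, 0, -0.6, 0, 0, 0],
  [0, 0, 0, -1.2, 0, 0, 0],
  [0, 0, 0, -1.7, 0, 0, 0],
  [0, 0, 0, -2.2, 0, 0, 0],
  [0, 0, 0, -2.2, 0, 0, 0],
])

```text
time: 40.4
tool_pos: [0.5135, 0.0718, 0.1244]
tool_rot: [0.001, 0.994, 0.0, 0.112]
contact_force: [-1.3, 0.5, -4.8]
opening: 0.582
gripper_force: 64.2
```

Request:
jog_arm([
  [0, 0, 0, -0.3, 0, 0.5, 0],
  [0, 0, 0, -0.5, 0, 1, 0],
  [0, 0, 0, -0.65, 0, 1, 0],
  [0, 0, 0, -0.65, 0, 1, 0],
])

```text
time: 40.8
tool_pos: [0.5143, 0.0716, 0.119]
tool_rot: [0.0, 0.995, -0.0, 0.105]
contact_force: [-2.7, -0.3, -0.9]
opening: 0.585
gripper_force: 64.5
```

Request:
jog_arm([
  [0, 0, 0, -0.15, 0, 0, 0],
  [0, 0, 0, -0.15, 0, 0, 0],
])

```text
time: 41.0
tool_pos: [0.5153, 0.0716, 0.1188]
tool_rot: [0.0, 0.994, -0.0, 0.106]
contact_force: [-5.2, -0.8, 17.3]
opening: 0.587
gripper_force: 66.1
```

Request:
jog_arm([
  [0, -0.2, 0, 0, 0, 0, 0],
  [0, -0.4, 0, 0, 0, 0, 0],
  [0, -0.6, 0, 0, 0, 0, 0],
  [0, -0.6, 0, 0, 0, 0, 0],
])

```text
time: 41.4
tool_pos: [0.5105, 0.0716, 0.1188]
tool_rot: [0.0, 0.994, -0.001, 0.107]
contact_force: [-0.4, -2.7, 10.3]
opening: 0.585
gripper_force: 65.5
```

Request:
jog_arm([
  [64, 0, 0, 0.1, 0, 0, 0],
  [68, 0, 0, 0.1, 0, 0, 0],
  [78, 0, 0, 0.1, 0, 0, 0],
  [100, 0, 0, 0.1, 0, 0, 0],
  [100, 0, 0, 0.1, 0, 0, 0],
  [100, 0, 0, 0.1, 0, 0, 0],
  [100, -0.3, 0, 2, 0, 0, 0],
  [100, -0.8, 0, 5, 0, 0, 0],
  [100, -1.5, 0, 9, 0, 0, 0],
  [100, -2, 0, 14, 0, 0, 0],
  [100, -3, -4, 18, 0, 4, 0],
  [100, -5, -9, 20, 0, 10, 0],
  [100, -6, -14, 20, 0, 10, 0],
  [100, -6, -14, 20, 0, 10, 0],
  [100, -6, -14, 20, 0, 10, 0],
  [100, -6, -14, 20, 0, 10, 0],
])

```text
time: 43.0
tool_pos: [0.4478, -0.0681, 0.3173]
tool_rot: [0.001, 1.0, -0.0, 0.017]
contact_force: [-0.7, 1.2, -0.1]
opening: 1.002
gripper_force: 0.0
```

```bash
python3 - <<'E'
from h import *
s=observe();print(s["time"],s["tool_pos"])
T={"w":(.585,.0757,3.4),"n":(.593,-.140,1.3)}
for c in ["wrist","scene","top"]:
  i=camera_info(c);im=read_camera(c)
  if c=="wrist": a=im
  if c=="scene": b=im
  for t in ["tea_bottle","drink_can","spice_jar_1"]:
    for d in place_of(t,c)[:2]:
      p=(np.array(i["extrinsics"])@np.r_[d["xyz"],1])[:3]
      x,y,w=T["n" if "jar" in t else "w"];w=np.radians(w);q=np.array([[np.cos(w),np.sin(w)],[-np.sin(w),np.cos(w)]])@(p[:2]-[x,y])
      print(c,t,round(d["p"],2),p.round(3),"tray",q.round(3))
b=cv2.resize(b[130:250,240:400],(400,300),interpolation=cv2.INTER_CUBIC)
cv2.imwrite("pics/end.png",np.hstack([b,cv2.resize(a[0:240,160:480],(400,300))])[:,:,::-1])
E
```

```text
43.0 [ 0.44780741 -0.06805781  0.3173131 ]
wrist tea_bottle 0.6 [0.558 0.079 0.005] tray [-0.027  0.005]
wrist drink_can 0.55 [0.507 0.069 0.004] tray [-0.078 -0.002]
wrist spice_jar_1 0.75 [ 0.506 -0.141  0.008] tray [-0.087  0.001]
wrist spice_jar_1 0.65 [ 0.553 -0.141  0.006] tray [-0.04  0.  ]
scene tea_bottle 0.56 [0.559 0.079 0.006] tray [-0.025  0.005]
scene tea_bottle 0.33 [0.626 0.398 0.001] tray [0.06 0.32]
scene drink_can 0.88 [0.504 0.07  0.007] tray [-0.081 -0.001]
scene spice_jar_1 0.73 [ 0.509 -0.143  0.008] tray [-0.084 -0.001]
scene spice_jar_1 0.49 [ 0.551 -0.142  0.008] tray [-0.042 -0.001]
top tea_bottle 0.58 [0.56  0.082 0.005] tray [-0.025  0.007]
top drink_can 0.76 [0.498 0.067 0.005] tray [-0.087 -0.003]
```

View pics/end.png

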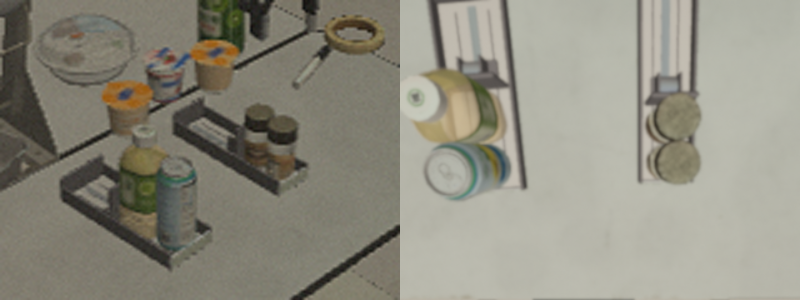

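The picture shows all four upright on the tray floors: bottle (145,185) behind can (177,205), and jars at (258,135) and (283,145), each row held between plate and lip. I'll hand in.

```bash
python3 -c "
from plant import *
print(finish_job())"
```

```text
the job is handed in; nothing more can be done
None
```

I handed in the job with both trays loaded: the tea bottle behind the can in the wide tray and the two spice jars in line in the narrow one. In the last camera check all four stood upright with positions inside the limits; the hand-in returned no verdict.

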